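# Nudge a circuit-board carrier onto its locating pins

### The arm

A 6-joint arm with a two-finger parallel gripper is mounted at the origin on a cart in front of the work surface, level with it; the furniture and walls round the work are solid. World frame = base frame: x ahead of the robot, y to its left, z up, the work surface at z = 0. Lengths are in m, angles in degrees, forces in N, time in s.
With the tool pointing down it reaches from about 0.35 to 0.85 m from the base axis. Payload 8.1 kg.
Tool frame: the origin (TCP) lies on the mounting face of the last link; the fingertips stand 173 mm ahead of it and the grasp point (between the pads) lies 155 mm ahead of it; z points along the fingers, y is the line along which they close (so a half turn about z gives the same grasp; the last joint's range is limited). The gripper opens to 85 mm and grips with 20 to 120 N. Pads are 22 mm wide; open, the fingers measure 114 mm over their backs; the gripper's body (76 mm by 85 mm) begins 54 mm behind the grasp point. The pads swing forward as they close: fully open they stand 13 mm farther back than shut.
Start: joints at [-71.413, 7.471, 85.268, -0, 87.261, -4.893], TCP at [0.239, -0.55, 0.405] pointing down, gripper open.
Joint ranges: [-169.43, 169.43], [-51.17, 129.36], [1.28, 143.12], [-76.62, 256.62], [0, 156.53], [-152.29, 152.29]. Speed limits (degrees/s): [136.94, 136.94, 159.86, 180, 180, 180].

### API

Orientations are given as [roll, pitch, yaw] about the fixed x, y, z axes, in that order (R = Rz(yaw) Ry(pitch) Rx(roll)).
In Python, from cell import get_obs, grab_frame, close_job, recognise, tip_of gives the robot as it stands.
- The arm moves only by the tool apply_moves, never from a script. Its argument "plan" is a list that holds one entry, the list of rows, each a list of 7 numbers: the turn, a rotation vector about the tool's x, y, z in rad, then the shift along the tool's x, y, z in mm, then the opening, from 0 (shut) to 1 (fully open). A call has 1 to 12 rows; each row is the pose to reach, as a shift and turn from the pose commanded when the call began, along the tool's axes at that moment; what a row does not reach only later rows make up. A row lasts 1/8 s, in which the tool goes at most 62.5 mm and 10.7 degrees, less where a joint would pass 70% of its speed; a pose out of reach is approached as far as the arm can. A call with a gripper value outside its range is refused whole. The fingers move at their own pace and stop on an object; "squeeze" is the grip in N (left out, the last holds). Time passes only in rows, so rows that repeat a pose let the fingers close. It gives the time, the measured TCP pose, the force, the opening and the grip force at its end, in the units of the state.
- get_obs(): the state, without advancing time (a new reading comes with each control period).
- grab_frame(name): name is "scene" or "side" or "wrist"; returns a dict with "frame" (400x640x3 uint8, red, green, blue), "fx", "fy", "cx", "cy" (pixels), "cam_to_world" (4x4, takes a point from camera to world coordinates). Camera axes: x right, y up, looking along -z (the intrinsics and any distortion apply to the point x, -y, -z); pixel columns grow to the right and rows downward; lengths in m; the calibration is good to about 2 mm. A picture is of the moment at which its call begins. There is no depth.
- close_job(): hands the job in; it is judged then, once.
Trained networks look in the newest picture that a camera, given by its name, has taken for a name from the list of things; names that differ only in an ending like _2 or _b are one class to them, and where a whole thing is asked for, a point or a joint stands for the part that bears it (a point fixed in the world has none). Each returns a list of dicts, best first, with "conf" (0 to 1); they miss things now and then, are a little off and sometimes report something else, mostly with a low value. They report only what shows in the picture. A call takes as long as a camera call.
- recognise(camera, thing): "extent" ([left, top, right, bottom] as shares, 0 to 1, of the picture: columns of its width, rows of its height, round what is visible of it).
- tip_of(camera, thing): "position" ([column, row] as shares, 0 to 1, of the picture: columns of its width, rows of its height: a listed point, or the origin of a listed thing).
The state is a dict: "clock": time; "joint_pos": joint angles; "qd": joint speeds; "effort": joint torques, N m; "ee_pos": TCP position; "tcp_rot": TCP orientation; "wrist_force": force on the tool from outside, world axes, zero at the start; "moment": the same for the moment, N m; "width": finger opening in m; "grasp_force": force on a finger pad.
Only numpy, scipy, OpenCV 4.12 (cv2) and the standard library are available. Lean on these libraries where they do the work, as an engineer would, in place of code of your own. Each camera call takes 0.05 s, during which the arm holds its last target. There are 200 camera calls.

### The job

The metal carrier plate with the small circuit board on it lies crooked on its steel fixture, riding up on the two locating pins. Using only pushes with the fingertips and never lifting the plate off the fixture, push it back against the fence bar and nudge it sideways along the fence until both its holes drop over the two pins and it lies flat on the bed. Leave the small parts standing around the fixture where they are.

Things in the scene. Friction and masses are not known exactly. Their poses are not given: they have to be found in the camera images.
- fixture: Fixed steel fixture: dark flat bed 170 (x) x 216 (y) x 14 mm high, open in front and at both ends, fence bar along its rear. Origin: centre of its underside on the bench; +x to the fence side (away from the robot), +y left along the fence. With the plate seated, the plate's origin is at x = +4.5, y = 0, z = 14 mm of this frame, 0.5 mm clear of the fence.
- fence (a point): Middle of the fence's plate-facing side, where it meets the bed (fixture x = +60, y = 0, z = 14 mm). The fence is a steel bar 18 mm thick, 200 mm long (y), 20 mm high above the bed.
- pin_left (a point): Tip of the left (+y) pin, fixture x = -30.5, y = +45, z = 22 mm. Both pins: fixed, steel, diameter 10 mm, 8 mm high above the bed; lower 4 mm straight, upper 4 mm a cone to a 5.6 mm flat tip.
- pin_right (a point): Tip of the right (-y) pin, fixture x = -30.5, y = -45, z = 22 mm
- plate: Loose aluminium carrier plate 110 (x) x 160 (y) x 6 mm, about 0.36 kg, too wide to grip; slides under about 1 to 4 N. Origin: centre of its underside; axes as the fixture's when seated. A green circuit board 55 x 75 mm, up to 21 mm above the plate's top, is fixed on it, centred at x = +23, y = 0 mm.
- plate_front (a point): Middle of the plate's front (-x) lower edge. At the start the plate is 8 to 20 mm short of the fence, 15 to 28 mm too far to the right (-y) and turned up to 0.1 rad; it leans, rear edge on the bed, front part on the pin tips, so this edge is 8 to 14 mm above the bed.
- hole_left (a point): Centre, at the plate's underside, of the left hole: round, 12 mm, through, at plate x = -35, y = +45 mm
- hole_right (a point): Centre, at the plate's underside, of the right hole: a through slot 12 (x) x 16 (y) mm at plate x = -35, y = -45 mm
- solder_spool: Bystander: wire spool with black flanges standing up behind the fence, diameter 48, height 45 mm; origin under its centre
- bit_block: Bystander: black block with steel bits, 24 x 72 x 32 mm, behind the fixture to the right; origin under its centre
- lock_cylinder: Bystander: grey lock cylinder standing on end left of the fixture, diameter 25, height 32 mm; origin under its centre
- gear_c: Bystander: pale moulded gear lying flat in front of the fixture to the left, diameter 40, height 10 mm; origin under its centre

How it is judged:
By the outcome, as a careful person would: the job done as asked, in the order asked, and still so for the second after the job is handed in, with the robot touching nothing.
It also fails if it takes over 54 s, if anything falls off the work surface, if the arm or the gripper's body presses on something with over 40 N, if the wrist force passes 120 N, or if a joint passes its speed limit or range.

## Working session

There is one attempt and no reset: what is moved stays moved. The work goes in short steps, Python scripts to look and compute and a tool call to move; the robot and the scene stay as the last step left them, time stands still between calls to the robot, and variables do not carry over. Pictures are saved under pics/ and viewed, at most 10 in all, crops included, and the job is handed in when it is done.

Besides the shell and the picture viewer there is one more tool, called after ">>>" by a JSON object that holds its "api" and its "payload", one argument or row to a line. apply_moves: Moves the arm, as the interface text tells. Its arguments: {"type":"object","properties":{"plan":{"type":"array","items":{"type":"array","items":{"type":"array","items":{"type":"number"}}}},"squeeze":{"type":"number"}},"required":["plan"]}

```bash
mkdir -p pics; cat > h.py <<'E'
import numpy as np, cv2
from cell import *
from scipy.optimize import least_squares
from scipy.spatial.transform import Rotation as R
def ray(f,u,v):
    M=np.array(f['cam_to_world']); d=np.array([(u-f['cx'])/f['fx'],-(v-f['cy'])/f['fy'],-1.])
    return M[:3,3], M[:3,:3]@d
def proj(f,P):
    M=np.array(f['cam_to_world']); c=(np.atleast_2d(P)-M[:3,3])@M[:3,:3]
    return np.c_[f['cx']+f['fx']*c[:,0]/-c[:,2], f['cy']-f['fy']*c[:,1]/-c[:,2]]
def onz(f,u,v,z):
    o,d=ray(f,u,v); return o+d*(z-o[2])/d[2]
def tri(obs):
    A=np.zeros((3,3));b=np.zeros(3)
    for f,u,v in obs:
        o,d=ray(f,u,v);d=d/np.linalg.norm(d);Q=np.eye(3)-np.outer(d,d);A+=Q;b+=Q@o
    return np.linalg.solve(A,b)
E
python3 - <<'E'
from h import *
F={}
for c in ['scene','side']:
    F[c]=grab_frame(c); cv2.imwrite(f'pics/{c}0.png',F[c]['frame'][:,:,::-1])
    print({k:v for k,v in F[c].items() if k!='frame'})
for t in 'fixture fence pin_left pin_right plate plate_front hole_left hole_right solder_spool bit_block lock_cylinder gear_c'.split():
    obs=[]
    for c in F:
        r=tip_of(c,t)
        if r:
            u,v=r[0]['position'];u*=640;v*=400;obs.append((F[c],u,v));print(t,c,round(r[0]['conf'],2),round(u,1),round(v,1))
    if len(obs)==2: print('   ',tri(obs).round(4))
print(get_obs())
E
```

```text
{'fx': 490.9220387221472, 'fy': 490.9220387221472, 'cx': 324.1569837031056, 'cy': 195.83569909379455, 'cam_to_world': array([[ 0.83183571,  0.28033672, -0.47902054,  0.07131538],
       [-0.55469135,  0.39011857, -0.73493197, -0.94909241],
       [-0.01915361,  0.87705121,  0.48001491,  0.52272763],
       [ 0.        ,  0.        ,  0.        ,  1.        ]])}
{'fx': 390.66738525433, 'fy': 390.66738525433, 'cx': 319.66981601252337, 'cy': 203.05370532582435, 'cam_to_world': array([[-0.91682688,  0.16369143, -0.36418894,  0.23126982],
       [-0.39845569, -0.43383686,  0.80809569,  0.44645832],
       [-0.02572025,  0.885997  ,  0.46297708,  0.42801823],
       [ 0.        ,  0.        ,  0.        ,  1.        ]])}
fixture scene 0.64 318.0 238.7
fixture side 0.7 347.5 210.9
    [ 0.4904 -0.2839  0.001 ]
fence scene 0.66 344.8 220.1
fence side 0.57 321.5 205.8
    [ 0.555  -0.2756  0.0105]
pin_left scene 0.28 238.9 247.1
pin_left side 0.87 357.3 214.0
    [ 0.4006 -0.2118  0.0171]
pin_right scene 0.79 330.1 245.8
plate scene 0.94 321.8 235.7
plate side 0.67 356.2 197.9
    [ 0.4806 -0
[... 617 characters left out ...]
 [ 0.3491 -0.2264 -0.0018]
{'clock': 1.3, 'joint_pos': array([-7.14134320e+01,  7.47178132e+00,  8.52680605e+01, -4.29096633e-04,
        8.72613678e+01, -4.89454560e+00]), 'qd': array([ 0.0549197 ,  0.06359329, -0.02186008, -0.09261298,  0.02222837,
        0.06929113]), 'effort': array([ 1.54536892e-04, -5.69316137e+01, -5.00855470e+01, -2.53355356e-04,
        1.36514071e-03, -5.50372292e-06]), 'ee_pos': array([ 0.23907429, -0.55031673,  0.4046833 ]), 'tcp_rot': array([-1.79998758e+02,  3.23837680e-04,  2.34811341e+01]), 'wrist_force': array([-0.48754168,  0.67210036, -0.18135392]), 'moment': array([-0.05565208, -0.05628743,  0.01733493]), 'grasp_force': 0.0, 'width': 0.08534321105423064}
```

```bash
python3 - <<'E'
import cv2
a=cv2.imread('pics/scene0.png')[150:310,180:440];b=cv2.imread('pics/side0.png')[130:290,210:470]
cv2.imwrite('pics/c0.png',cv2.vconcat([cv2.resize(x,(487,300),interpolation=2) for x in (a,b)]))
E
```

```text
(no output)
```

View pics/c0.png

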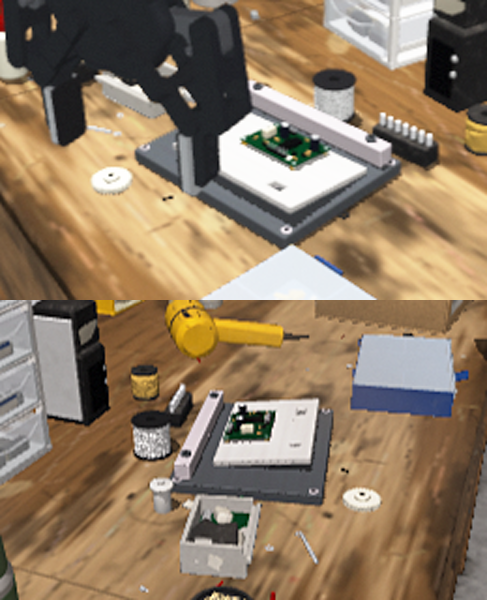

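>>> {"api": "apply_moves", "payload": {
  "plan": [
    [[0, 0, 0.1, 60, -28, 0, 1], [0, 0, 0.2, 120, -56, 0, 1], [0, 0, 0.288, 180, -84, 0, 1], [0, 0, 0.288, 220, -112, 0, 1], [0, 0, 0.288, 250, -145, 0, 1], [0, 0, 0.288, 250, -145, 0, 1]]
  ]
}}

```text
clock: 2.05
ee_pos: [0.4117, -0.3152, 0.4049]
tcp_rot: [-180.0, -0.0, 7.2]
wrist_force: [0.6, -0.1, -0.1]
width: 0.0853
grasp_force: 0.0
```

```bash
cat > look.py <<'E'
from h import *
import sys
tag=sys.argv[1]; F={}
for c in ['scene','side','wrist']:
    F[c]=grab_frame(c); cv2.imwrite(f'pics/{c}{tag}.png',F[c]['frame'][:,:,::-1])
for t in 'fixture fence pin_left pin_right plate plate_front hole_left hole_right'.split()+sys.argv[2:]:
    obs=[]; s=''
    for c in F:
        r=tip_of(c,t)
        if r and r[0]['conf']>.4:
            u,v=r[0]['position'];u*=640;v*=400;obs.append((F[c],u,v));s+=f" {c} {r[0]['conf']:.2f} {u:.1f} {v:.1f};"
    if len(obs)>1:
        P=tri(obs); s+=f' -> {P.round(4)} res '+' '.join(str((proj(f,P)[0]-[u,v]).round(1)) for f,u,v in obs)
    print(t,s)
o=get_obs(); print(o['clock'],o['ee_pos'].round(4),o['tcp_rot'].round(2),o['wrist_force'].round(1))
import pickle; pickle.dump(F,open('F.pkl','wb'))
E
python3 look.py 1 solder_spool bit_block lock_cylinder gear_c; python3 -c "
import pickle;print(pickle.load(open('F.pkl','rb'))['wrist']['cam_to_world'].round(3))"
```

```text
fixture  scene 0.75 320.3 238.4; side 0.60 344.6 210.8; -> [ 4.967e-01 -2.834e-01 -3.000e-04] res [ 1.  -1.1] [0.9 0.8]
fence  scene 0.67 342.1 217.7; side 0.98 321.1 202.7; wrist 0.62 297.2 35.0; -> [ 0.5521 -0.2743  0.018 ] res [-0.   0.7] [ 0.2 -0.5] [-1.1 -0.8]
pin_left  scene 0.81 292.0 226.1; side 0.78 356.6 215.8; -> [ 0.4566 -0.2422  0.0187] res [ 0. -0.] [0. 0.]
pin_right  scene 0.75 327.5 246.2; wrist 0.82 348.7 121.9; -> [ 0.4717 -0.3415  0.0217] res [-0.2  0. ] [ 0.2 -0.2]
plate  scene 0.58 323.1 236.0; side 0.70 359.2 200.3; wrist 0.80 318.9 103.0; -> [ 0.4816 -0.3088  0.0206] res [-1.2  0.7] [-3.6 -0.6] [1.7 5.7]
plate_front  scene 0.97 301.8 244.5; side 0.59 378.1 198.1; wrist 0.85 324.1 154.3; -> [ 0.4327 -0.3189  0.0284] res [ 0.1 -0.1] [-0.3  0.1] [0.1 0.7]
hole_left  scene 0.72 293.6 232.1; side 0.67 368.1 207.1; wrist 0.60 285.0 145.3; -> [ 0.4402 -0.2741  0.0274] res [-0.8  0.2] [ 0.5 -0.3] [ 0.1 -2.1]
hole_right  scene 0.88 324.4 247.2; side 0.90 369.7 190.8; -> [ 0.4607 -0.349   0.0283] res [ 0.  -0.1] [0. 0.]
solder_spool  scene 0.66 358.9 209.7; side 0.58 289.4 210.2; -> [ 6.183e-01 -2.426e-01  5.000e-04] res [ 0. -0.] [0. 0.]
bit_block  scene 0.78 394.2 230.5; side 0.78 303.8 187.2; -> [ 0.628  -0.3483  0.0057] res [ 1.7 -2.3] [1.5 1.7]
lock_cylinder  scene 0.72 304.5 197.1; side 0.70 295.5 240.9; wrist 0.61 166.6 26.7; -> [ 0.548  -0.1332  0.0019] res [-1.3  1. ] [-0.  -0.8] [-0.3 -2.9]
gear_c  scene 0.79 238.0 245.9; side 0.77 406.0 238.0; wrist 0.82 242.0 206.1; -> [ 0.3493 -0.223   0.0013] res [-0.3  1.4] [-1.6 -0.8] [-1.1  1.6]
4.0 [ 0.4106 -0.3177  0.4047] [-180.      0.      6.98] [ 0.6 -0.5  1.1]
[[ 0.123  0.951  0.284  0.483]
 [-0.992  0.118  0.035 -0.309]
 [-0.    -0.286  0.958  0.375]
 [ 0.     0.     0.     1.   ]]
```

View pics/wrist1.png

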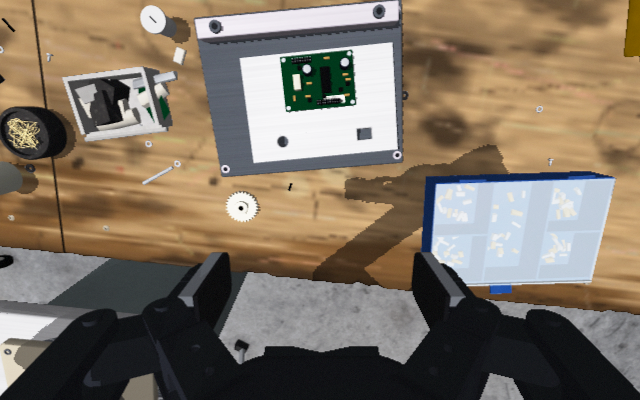

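```bash
cat > fit.py <<'E'
from h import *
import pickle,sys
# fixture fit from net points (first argument of measurement), stored in fix.npy: x,y,yaw
def fixpts(p,L):
    c,s=np.cos(p[2]),np.sin(p[2]); L=np.atleast_2d(L)
    return np.c_[p[0]+c*L[:,0]-s*L[:,1], p[1]+s*L[:,0]+c*L[:,1], L[:,2]]
def platepts(q,L):  # q: x,y,z,yaw,pitch,roll
    return R.from_euler('ZYX',q[3:6]).apply(np.atleast_2d(L))+q[:3]
TOP=np.array([[55,80,6],[55,-80,6],[-55,-80,6],[-55,80,6]])/1000
def whitequad(img,box):
    x0,y0,x1,y1=box; g=img[y0:y1,x0:x1]
    m=((g.min(2)>200)).astype(np.uint8); 
    cs,_=cv2.findContours(m,cv2.RETR_EXTERNAL,cv2.CHAIN_APPROX_NONE)
    c=max(cs,key=cv2.contourArea); hull=cv2.convexHull(c)
    q=cv2.approxPolyN(hull,4,ensure_convex=True).reshape(-1,2)+[x0,y0] if hasattr(cv2,'approxPolyN') else None
    return q,cv2.contourArea(c)
E
python3 - <<'E'
from fit import *
F=pickle.load(open('F.pkl','rb'))
im=F['wrist']['frame']
print(whitequad(im,(225,40,402,175)))
for p in [(300,140),(235,120),(398,100),(240,110),(250,150),(300,20),(396,130)]: print(p,im[p[1],p[0]])
c=cv2.resize(im[0:200,180:420,::-1],(720,600),interpolation=cv2.INTER_CUBIC)
cv2.imwrite('pics/w1z.png',c)
E
```

```text
(array([[397, 149],
       [253, 162],
       [239,  58],
       [392,  42]]), 15517.5)
(300, 140) [246 247 248]
(235, 120) [ 95 101 112]
(398, 100) [ 90  96 107]
(240, 110) [ 90  97 107]
(250, 150) [ 95 101 111]
(300, 20) [238 234 240]
(396, 130) [211 209 214]
```

View pics/w1z.png

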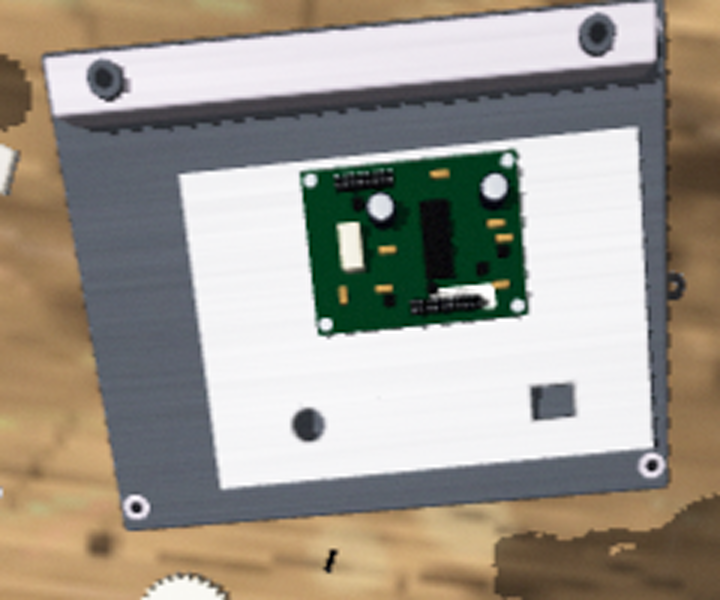

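```bash
python3 - <<'E'
from fit import *
F=pickle.load(open('F.pkl','rb')); f=F['wrist']
L=np.array([[-85,108,14],[-85,-108,14],[60,100,34],[60,-100,34],[78,100,34]])/1000
U=np.array([[125,530],[668,487],[57,119],[655,67],[45,55]])/3+[180,0]
r=least_squares(lambda p:(proj(f,fixpts(p,L))-U).ravel(),[.49,-.284,.12]); p=r.x
print('fix',p,r.fun.round(1)); np.save('fix.npy',p)
UP=np.array([[239,58],[392.5,42],[397.5,149.5],[253,162.5]])
def res(q): # x,y,yaw,pitch,roll ; z so that rear edge on bed
    q6=[q[0],q[1],q[2],q[3],q[4],q[5]]
    P=platepts(q6,np.array([[55,80,0],[55,-80,0]])/1000)
    return np.r_[(proj(f,platepts(q6,TOP))-UP).ravel(), (P[:,2]-.014)*2000]
r=least_squares(res,[.48,-.309,.02,.12,.1,0]); q=r.x
print('plate',q,r.fun.round(1))
c,s=np.cos(p[2]),np.sin(p[2]); d=q[:2]-p[:2]
print('rel mm',1e3*(c*d[0]+s*d[1]),1e3*(-s*d[0]+c*d[1]),'yaw',q[3]-p[2],'(seated 4.5,0,0)')
print('front z',platepts(q,np.array([[-55,80,0],[-55,-80,0],[-55,0,0]])/1000)*1e3)
for n,l in dict(pl=[-30.5,45,22],pr=[-30.5,-45,22],fence=[60,0,14]).items(): P=fixpts(p,np.array(l)/1000); print(n,P,[proj(F[c],P).round(1) for c in ('scene','side')])
E
```

```text
fix [ 0.49392112 -0.28961142  0.20191543] [-0.4  0.7  0.3  1.  -0.8 -0.6  1.2 -0.9 -0.3  0.4]
plate [ 4.85214520e-01 -3.07897447e-01  2.11616480e-02  2.16629680e-01
  1.29641608e-01 -1.61166002e-04] [ 0.7 -0.1 -0.6  0.3 -0.1 -0.4 -0.   0.   0.1  0.1]
rel mm -12.196911729145128 -16.168459044383415 yaw 0.014714246842367329 (seated 4.5,0,0)
front z [[ 414.75399704 -241.49007146   28.25919504]
 [ 449.14754088 -397.74973832   28.28476521]
 [ 431.95076896 -319.61990489   28.27198012]]
pl [[ 0.45501617 -0.25164229  0.022     ]] [array([[293.7, 227. ]]), array([[358.8, 212.5]])]
pr [[ 0.47306533 -0.33981387  0.022     ]] [array([[327.4, 245.4]]), array([[363.4, 194.1]])]
fence [[ 0.55270217 -0.27757865  0.014     ]] [array([[343.3, 220.8]]), array([[321.6, 203.1]])]
```

>>> {"api": "apply_moves", "payload": {
  "plan": [
    [[0, 0, -0.08, -15, 8, 50, 0], [0, 0, -0.08, -15, 8, 100, 0], [0, 0, -0.08, -15, 8, 150, 0], [0, 0, -0.08, -15, 8, 180, 0], [0, 0, -0.08, -15, 8, 200, 0], [0, 0, -0.08, -15, 8, 205, 0], [0, 0, -0.08, -15, 8, 207, 0], [0, 0, -0.08, -15, 8, 207, 0]]
  ]
}}

```text
clock: 5.0
ee_pos: [0.3971, -0.3279, 0.1988]
tcp_rot: [179.9, -0.1, 11.6]
wrist_force: [-0.1, -0.5, -0.5]
width: -0.0001
grasp_force: 0.0
```

```bash
python3 - <<'E'
from fit import *
F={c:grab_frame(c) for c in('scene','side','wrist')}; pickle.dump(F,open('F.pkl','wb'))
o=get_obs();p=np.load('fix.npy');print(o['clock'],o['ee_pos'].round(4),o['tcp_rot'].round(2),o['wrist_force'].round(1),o['width'])
Rt=R.from_euler('xyz',o['tcp_rot'],degrees=True)
for c in('scene','side'):
    print(c,proj(F[c],Rt.apply([[0,0,.173],[0,0,.160]])+o['ee_pos']).round(1))
a=F['scene']['frame'][150:310,180:440,::-1];b=F['side']['frame'][130:290,260:520,::-1]
cv2.imwrite('pics/c2.png',cv2.vconcat([cv2.resize(x,(487,300),interpolation=2) for x in (a,b)]))
E
```

```text
5.15 [ 0.397  -0.3278  0.1986] [ 1.7992e+02 -5.0000e-02  1.1570e+01] [0.5 1.  0.3] 1.9542549069854477e-05
scene [[287.3 254.8]
 [286.9 248.6]]
side [[394.3 200.1]
 [394.7 194.9]]
```

View pics/c2.png

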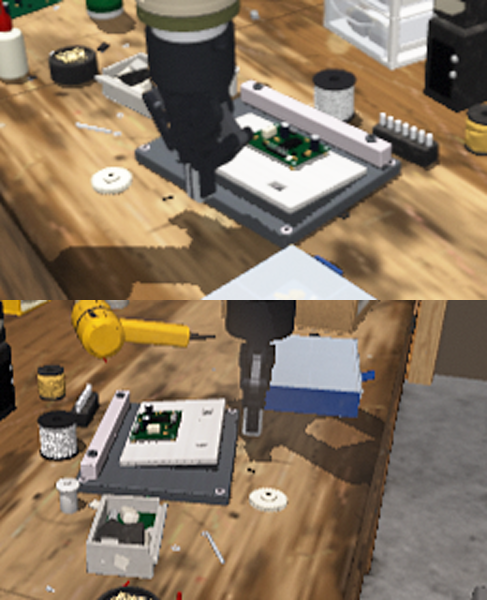

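>>> {"api": "apply_moves", "payload": {
  "plan": [
    [[0, 0, 0, 0, 0, 9, 0], [0, 0, 0, 10, 0, 9, 0], [0, 0, 0, 20, 0, 9, 0], [0, 0, 0, 24, 0, 9, 0], [0, 0, 0, 28, 0, 9, 0], [0, 0, 0, 31, 0, 9, 0], [0, 0, 0, 34, 0, 9, 0], [0, 0, 0, 36, 0, 9, 0], [0, 0, 0, 38, 0, 9, 0], [0, 0, 0, 38, 0, 9, 0]]
  ]
}}

```text
clock: 6.4
ee_pos: [0.4341, -0.3198, 0.1888]
tcp_rot: [180.0, -0.0, 11.6]
wrist_force: [-0.2, -0.5, -0.1]
width: 0.0002
grasp_force: 0.3
```

```bash
cat > see.py <<'E'
from fit import *
# plate pose relative to the fixture from the white plate in each outer view + net points
p=np.load('fix.npy'); F={c:grab_frame(c) for c in('scene','side','wrist')}; pickle.dump(F,open('F.pkl','wb'))
pts=dict(plate_front=[-55,0,0],hole_left=[-35,45,0],hole_right=[-35,-45,0],plate=[0,0,0])
obs=[]
for t in ('hole_left','hole_right','plate_front'):
    for c in F:
        r=tip_of(c,t)
        if r and r[0]['conf']>.5: obs.append((t,c,np.array(r[0]['position'])*[640,400]))
def rel(s,L): # s: relx,rely(mm),yaw,pitch
    P=R.from_euler('ZY',[s[2],s[3]]).apply(np.array(L,float)); 
    z=14+55*np.sin(s[3]); return fixpts(p,np.array((P+[s[0],s[1],z]))/1000)
f=lambda s:np.r_[np.concatenate([(proj(F[c],rel(s,pts[t]))[0]-u) for t,c,u in obs]),(s[3]-.08)/.02]
r=least_squares(f,[-5,-10,0,.08],loss='soft_l1',x_scale=[1,1,.01,.01]); print('rel',r.x.round(3)); 
for (t,c,u),e in zip(obs,r.fun[:-1].reshape(-1,2)): print(t,c,u.round(1),e.round(1))
o=get_obs();print(o['clock'],o['ee_pos'].round(4),o['tcp_rot'].round(2),o['wrist_force'].round(1))
d=o['ee_pos'][:2]-p[:2];c,s=np.cos(p[2]),np.sin(p[2]);print('tool in fixture mm',1e3*(c*d[0]+s*d[1]),1e3*(c*d[1]-s*d[0]))
E
python3 see.py
```

```text
rel [  0.796 -15.656   0.017   0.09 ]
hole_left scene [298.3 230.2] [-0.5  0.8]
hole_left side [361.9 207.2] [-0.3  1.9]
hole_left wrist [221.8 204.1] [-1.9 -0.1]
hole_right scene [332.  245.3] [0.8 4.2]
hole_right side [365.  190.6] [0.4 0.5]
hole_right wrist [414.2 201. ] [0.5 0. ]
plate_front scene [307.8 244.3] [-0.8 -0.5]
plate_front side [372.9 199.3] [-0.5  0.2]
plate_front wrist [317.2 243.6] [0.7 0.1]
7.0 [ 0.434  -0.3199  0.1888] [ 1.7999e+02 -1.0000e-02  1.1560e+01] [-0.5 -1.  -0.1]
tool in fixture mm -64.80765509827502 -17.66045172587019
```

>>> {"api": "apply_moves", "payload": {
  "plan": [
    [[0, 0, 0, 1.5, 0, 0, 0], [0, 0, 0, 3, 0, 0, 0], [0, 0, 0, 4, 0, 0, 0], [0, 0, 0, 4.6, 0, 0, 0], [0, 0, 0, 4.6, 0, 0, 0]]
  ]
}}

```text
clock: 7.62
ee_pos: [0.438, -0.3187, 0.1883]
tcp_rot: [-179.9, 0.1, 11.6]
wrist_force: [-5.1, 0.5, 0.8]
width: -0.0001
grasp_force: 2.4
```

>>> {"api": "apply_moves", "payload": {
  "plan": [
    [[0, 0, 0, 0.5, 0, 0, 0], [0, 0, 0, 1, 0, 0, 0], [0, 0, 0, 1, 0, 0, 0]]
  ]
}}

```text
clock: 8.0
ee_pos: [0.4385, -0.3185, 0.1882]
tcp_rot: [-179.9, 0.1, 11.6]
wrist_force: [-8.2, 0.9, 2.8]
width: -0.0002
grasp_force: 3.9
```

```bash
python3 see.py
```

```text
rel [ 3.7150e+00 -1.5447e+01  1.2000e-02  9.8000e-02]
hole_left scene [296.7 230.6] [ 2.2 -0.6]
hole_left wrist [219.2 207.2] [ 1.  -0.1]
hole_right scene [333.5 247.1] [0.3 1.4]
hole_right side [363.1 190.4] [1.1 0.4]
hole_right wrist [416.6 206.8] [-0.2 -1.7]
plate_front scene [307.9 242.8] [ 0.1 -0.2]
plate_front side [367.6 199.5] [ 3.5 -0.3]
plate_front wrist [320.1 246. ] [-1.4  1.5]
8.6 [ 0.4385 -0.3185  0.1882] [-1.799e+02  1.400e-01  1.156e+01] [-8.5  0.9  2.7]
tool in fixture mm -60.090363881581524 -17.1749919687068
```

>>> {"api": "apply_moves", "payload": {
  "plan": [
    [[0, 0, 0, -12, 0, 0, 0], [0, 0, 0, -12, 0, -50, 0], [0, 0, 0, 20, 50, -50, 0], [0, 0, 0, 60, 90, -50, 0], [0, 0, 0, 62, 109, -50, 0], [0, 0, 0, 62, 109, -50, 0], [0, 0, 0, 62, 109, -20, 0], [0, 0, 0, 62, 109, -1, 0], [0, 0, 0, 62, 109, -1, 0]]
  ]
}}

```text
clock: 9.72
ee_pos: [0.5207, -0.4118, 0.1872]
tcp_rot: [-179.8, 0.2, 11.6]
wrist_force: [-0.3, 0.3, 0.6]
width: 0.0001
grasp_force: 0.0
```

```bash
python3 see.py; python3 - <<'E'
import pickle,cv2
F=pickle.load(open('F.pkl','rb'))
a=F['scene']['frame'][160:300,200:420,::-1];b=F['side']['frame'][140:280,250:470,::-1]
cv2.imwrite('pics/c3.png',cv2.vconcat([cv2.resize(x,(471,300),interpolation=2) for x in (a,b)]))
E
```

```text
rel [ 4.9510e+00 -1.7337e+01  1.3000e-02  1.1100e-01]
hole_left scene [301.4 231.1] [-1.3 -1.5]
hole_left side [363.9 206.1] [-4.1  1.7]
hole_left wrist [ 22.9 319.9] [ 1.8 -0.1]
hole_right scene [333.4 246.1] [1.7 2. ]
hole_right side [363.2 190.5] [ 0.5 -0.5]
hole_right wrist [197.8 318.4] [-0.2 -0.3]
plate_front scene [308.6 242.8] [ 0.6 -0.7]
plate_front side [367.5 197.4] [3.2 0.8]
plate_front wrist [116.9 353. ] [-0.8  0.4]
10.325 [ 0.522  -0.4131  0.1899] [ 1.7999e+02 -1.0000e-02  1.1570e+01] [-0.   0.2  0.3]
tool in fixture mm 2.785592399789795 -126.64800157689524
```

View pics/c3.png

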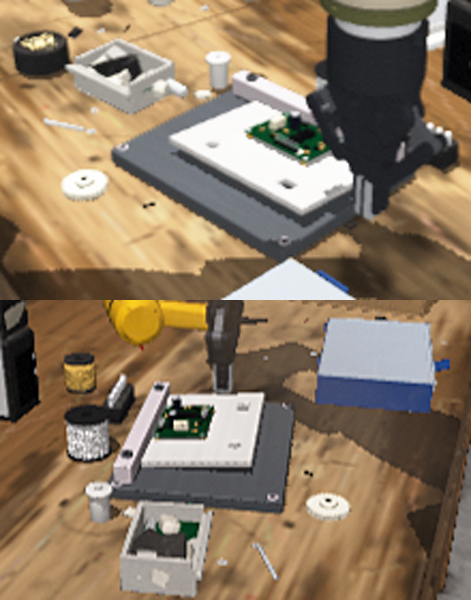

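>>> {"api": "apply_moves", "payload": {
  "plan": [
    [[0, 0, 0, 0, -8, 0, 0], [0, 0, 0, 0, -12, 0, 0], [0, 0, 0, 0, -15, 0, 0], [0, 0, 0, 0, -18, 0, 0], [0, 0, 0, 0, -21, 0, 0], [0, 0, 0, 0, -23, 0, 0], [0, 0, 0, 0, -24, 0, 0], [0, 0, 0, 0, -24, 0, 0]]
  ]
}}

```text
clock: 11.32
ee_pos: [0.5172, -0.3897, 0.1898]
tcp_rot: [180.0, -0.0, 11.6]
wrist_force: [0.7, -3.1, 0.2]
width: -0.0001
grasp_force: 1.0
```

```bash
python3 see.py
```

```text
rel [ 4.9940e+00 -1.1877e+01 -6.0000e-03  1.0300e-01]
hole_left scene [300.7 229.8] [-2.5 -1.3]
hole_left side [360.4 206.9] [-1.4  2.5]
hole_left wrist [ 58.5 318. ] [0.1 0.1]
hole_right scene [330.3 246.2] [1.9 1.1]
hole_right side [363.4 191.9] [ 0.4 -0.5]
plate_front side [370.3 199.5] [0.1 0.4]
11.925 [ 0.5172 -0.3897  0.1897] [179.99  -0.    11.56] [ 0.  -1.5 -0.2]
tool in fixture mm 2.7082251145702054 -102.70897673713664
```

>>> {"api": "apply_moves", "payload": {
  "plan": [
    [[0, 0, 0, 0, -2, 0, 0], [0, 0, 0, 0, -4, 0, 0], [0, 0, 0, 0, -6, 0, 0], [0, 0, 0, 0, -6, 0, 0]]
  ]
}}

```text
clock: 12.42
ee_pos: [0.5159, -0.3833, 0.1895]
tcp_rot: [-180.0, 0.0, 11.6]
wrist_force: [-0.0, -1.1, -0.3]
width: 0.0001
grasp_force: 0.6
```

```bash
python3 - <<'E'
from fit import *
F={c:grab_frame(c) for c in('scene','side','wrist')}; pickle.dump(F,open('F.pkl','wb'))
o=get_obs();p=np.load('fix.npy');print(o['wrist_force'].round(1))
P=fixpts(p,np.array([[-30.5,45,22],[-30.5,-45,22],[-85,108,14],[-85,-108,14],[60,100,34],[60,-100,34]])/1000)
w=[]
for c,(x0,y0) in dict(scene=(260,195),side=(310,165)).items():
    a=cv2.resize(F[c]['frame'][y0:y0+75,x0:x0+120,::-1],(480,300),interpolation=cv2.INTER_CUBIC)
    for u,v in proj(F[c],P): cv2.drawMarker(a,(int((u-x0)*4+2),int((v-y0)*4+2)),(0,0,255),cv2.MARKER_CROSS,8,1)
    w.append(a)
cv2.imwrite('pics/c4.png',cv2.vconcat(w))
E
```

```text
[-0.4 -0.3 -0.1]
```

View pics/c4.png

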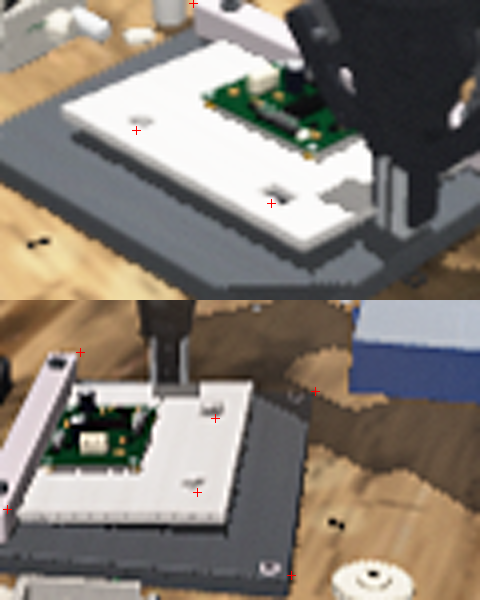

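```bash
python3 - <<'E'
from fit import *
F=pickle.load(open('F.pkl','rb'));p=np.load('fix.npy')
c,s=np.cos(p[2]),np.sin(p[2])
def tofix(P): d=P[:2]-p[:2]; return np.round([1e3*(c*d[0]+s*d[1]),1e3*(c*d[1]-s*d[0]),1e3*P[2]],1)
S,D=F['scene'],F['side']
print(tofix(tri([(S,295,225),(D,358.2,211.2)])),tofix(tri([(S,329,243.2),(D,363,192.2)])))
for n,u,v,z in [('FL',382.5,238.5,.014),('FR',387.7,188,.014),('fenceR',329,178.2,.034)]: print(n,tofix(onz(D,u,v,z)))
Q,_=whitequad(S['frame'],(265,195,360,265));print(Q)
# plate left-front top corner from the scene and side crops
print(tofix(tri([(S,260+63/4,195+108/4),(D,310+226/4,165+222/4)])))
E
```

```text
[-28.5  44.2  25.3] [-28.8 -46.9  26.2]
FL [-86.4 126.2  14. ]
FR [ -83.7 -103.6   14. ]
fenceR [ 60.6 -95.8  34. ]
[[355 234]
 [342 259]
 [274 221]
 [318 203]]
[-48.5  78.9  25.3]
```

>>> {"api": "apply_moves", "payload": {
  "plan": [
    [[0, 0, 0, 0, -0.7, 0, 0], [0, 0, 0, 0, -1.5, 0, 0], [0, 0, 0, 0, -1.5, 0, 0]]
  ]
}}

```text
clock: 12.95
ee_pos: [0.5157, -0.382, 0.1896]
tcp_rot: [-180.0, -0.0, 11.6]
wrist_force: [0.4, 0.4, 0.8]
width: 0.0006
grasp_force: 0.0
```

```bash
cat > s2.py <<'E'
from fit import *
import sys
F={c:grab_frame(c) for c in('scene','side')}; pickle.dump(F,open('F.pkl','wb'))
o=get_obs();print(o['clock'],o['wrist_force'].round(1))
w=[]
for c,(x0,y0) in dict(scene=(260,195),side=(310,165)).items():
    w.append(cv2.resize(F[c]['frame'][y0:y0+75,x0:x0+120,::-1],(480,300),interpolation=cv2.INTER_CUBIC))
cv2.imwrite(f'pics/{sys.argv[1]}.png',cv2.vconcat(w))
Q,_=whitequad(F['scene']['frame'],(265,195,360,265));print(Q.tolist())
print({c:[(t,(np.array(r[0]['position'])*[640,400]).round(1).tolist()) for t in('hole_left','plate_front') if (r:=tip_of(c,t))] for c in F})
E
python3 s2.py d1
```

```text
13.05 [0.5 0.8 0.2]
[[362, 242], [333, 259], [273, 225], [318, 203]]
{'scene': [('hole_left', [295.3, 230.8]), ('plate_front', [302.0, 245.2])], 'side': [('hole_left', [358.2, 216.0]), ('plate_front', [371.4, 203.6])]}
```

View pics/d1.png

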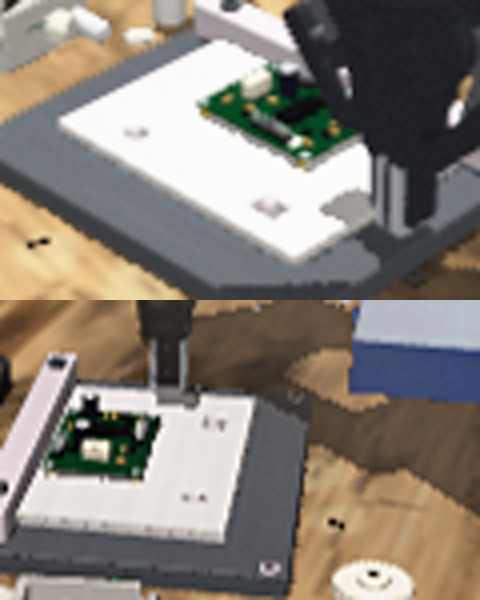

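The picture shows the plate lying flat, with a bright pin in each hole: scene crop (137,132) and (270,206), side crop (213,424) and (193,497). I'll back off and check it without the finger in the way.

>>> {"api": "apply_moves", "payload": {
  "plan": [
    [[0, 0, 0, 0, 10, 0, 0], [0, 0, 0, 0, 20, 0, 0], [0, 0, 0, 0, 20, -50, 0], [0, 0, 0, 0, 20, -110, 0], [0, 0, 0, -50, 20, -170, 0], [0, 0, 0, -110, 0, -200, 0], [0, 0, 0, -110, -40, -200, 0], [0, 0, 0, -110, -60, -200, 0], [0, 0, 0, -110, -60, -200, 0]]
  ]
}}

```text
clock: 14.38
ee_pos: [0.3957, -0.3454, 0.3905]
tcp_rot: [179.9, -0.0, 11.6]
wrist_force: [0.6, 0.1, 0.1]
width: -0.0001
grasp_force: 0.0
```

```bash
python3 - <<'E'
from fit import *
f=grab_frame('wrist'); S=grab_frame('side')
o=get_obs();print(o['clock'],o['ee_pos'].round(4),o['wrist_force'].round(1))
p=np.load('fix.npy'); 
C=proj(f,fixpts(p,np.array([[4.5,0,14]])/1000))[0].astype(int); x0,y0=max(0,C[0]-120),max(0,C[1]-75)
a=cv2.resize(f['frame'][y0:y0+150,x0:x0+240,::-1],(560,350),interpolation=cv2.INTER_CUBIC)
b=cv2.resize(S['frame'][150:250,290:450,::-1],(560,250)[:1]+(250,),interpolation=cv2.INTER_CUBIC)
cv2.imwrite('pics/e.png',cv2.vconcat([a,b]))
Q,A=whitequad(f['frame'],(x0,y0+20,x0+240,y0+170)); print(C,Q.tolist(),A)
print(proj(f,fixpts(p,(TOP*1e3+[4.5,0,14])/1000)).round(1).tolist())
E
```

```text
14.475 [ 0.3961 -0.3462  0.39  ] [-0.8 -0.8 -0.6]
[286  68] [[368, 20], [363, 123], [213, 123], [204, 20]] 11780.5
[[202.0, 6.2], [367.1, 6.4], [362.7, 123.2], [213.2, 123.1]]
```

View pics/e.png

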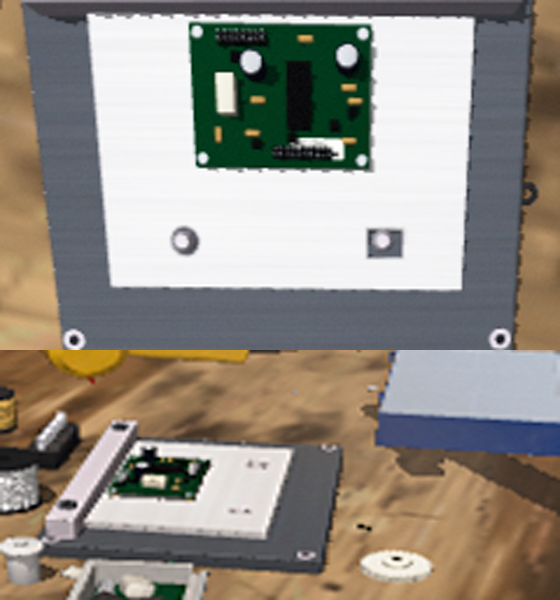

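The wrist view shows a pin in each hole: the round hole at (184,241) and the slot at (383,242). The plate's corners match the seated-flat projection to within 1 px, and it sits square to the fence.

```bash
python3 -c "from cell import *; print(close_job())"
```

```text
the job is handed in; nothing more can be done
None
```

The plate is seated flat against the fence with both holes over the pins, using fingertip pushes only; I saw no sign that the small parts moved, and the job was handed in at about 14.5 s of the 54 s allowed.

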